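Poke a stuck bush out of a grinder's bearing cap

TASK

Take the cranked drift by its handle, bring its pin under the bearing cap, feel gently for the hidden off-centre access hole and poke the bush up from below until it stands about 1 cm proud, pressing no harder than about 20 N. Stand the drift back upright on the bench (under the cap is fine), then lift the bush out and set it gently in the round dish. Leave everything else alone.

Things in the scene. Friction and masses are not known exactly. Their poses are not given: they have to be found in the camera images.
- stand: Grey steel stand fixed to the bench, with a round aluminium bearing cap (64 mm across) on top. Origin on the bench under the cap's middle, z up, x along the tunnel under the cap, open at -x and +x. Cheeks 8 mm thick, centred at y = +-52 mm, 72 mm long in x; feet out to y = +-86 mm. Bridge plate 72 (x) by 112 mm (y), underside 86 mm up, with a 62 mm square window below the cap.
- pocket (a point): Middle of the mouth of the cap's round pocket (31.5 mm across, 20 mm deep), level with the cap's flat rim, 114 mm above the bench. Axes as the stand's.
- bush: Bronze bush 30 mm across, 20 mm tall, dark 12 mm bore in its top, closed below. Origin at its underside's centre, z along its axis. Starts down in the pocket, top flush with the rim, gripped by three sprung balls in the pocket wall (5.5 mm below the rim): pushing it up takes about 6 to 16 N (more if the pin rubs on the hole's edge), and it stays as high as it was pushed, up to 12 mm proud.
- drift: Cranked drift of bare aluminium standing on its flat foot, about 0.28 kg. Origin on its underside below the handle, z up, x from handle to pin. Foot 40 mm wide, 8 mm thick, x = -56 to +84 mm. Handle: upright 20 mm square bar, top at 150 mm. Steel pin: upright, 9 mm across (7 mm at its bevelled end), 70 mm from the handle in x, top 72 mm above the underside, passing 16 mm below the cap's floor.
- drift_grip (a point): Centre of the handle, 130 mm above the drift's underside, where to grip it, firmly. Axes as the drift's. Pushed on at its pin, the drift slowly droops in the fingers, a fraction of a mm at the pin each time; it may be up to 2 mm in a search.
- drift_tip (a point): Middle of the top end of the drift's pin, 70 mm in x and 72 mm in z from the drift's origin.
- dish: Round steel dish, 110 mm across the mouth and 34 mm high, walls 3 mm, fixed to the bench. Origin at the centre of its underside.
- dish_in (a point): Centre of the dish's inner floor.
- screw_box: Grey oblong box of screws, 100 by 80 by 35 mm, fixed to the bench: not for the bush. Origin at the centre of its underside.
- spanner: Spanner lying on the bench, a bystander.
- wheel: Grinding wheel, 150 mm across and 20 mm thick, lying flat, a bystander.
- grease: Grease tin, 70 mm across, 75 mm high, a bystander.
- mallet: Hammer lying on the bench, a bystander.
- offcut: Plywood offcut, 120 by 50 by 28 mm, a bystander.
- collar: Steel collar, 44 mm across, 16 mm high, a bystander.
- flange: Steel flange ring, 70 mm across, 10 mm high, a bystander.
- cap_floor (a point): Middle of the rigid pocket floor's underside, 88 mm above the bench (floor 6 mm thick, top at 94 mm). Its one round access hole, 15 mm across, is drilled off centre: the hole's middle is 6 mm from this point, in a direction that differs every time, cannot be seen from above and has nothing to do with any axes. It must be found by feel from below.
Not all that is in view belongs to the job. What is shaped like the drift but blue is not meant. Leave any red look-alike of the dish alone.

How it is judged:
On the way, in this order (a step that is already met when the one before it is completed fails the run):
1. the drift's pin has pushed the bush at least 6 mm up in its pocket (z of bush in the frame of pocket above -0.014 m and horizontal distance between bush and pocket below 0.006 m and contact force between drift and bush above 0.3 N), for 0.1 s.
2. the drift stands on the bench again while the bush still stands proud in the cap (height (world z) of drift below 0.003 m and angle between drift's own z axis and vertical below 0.08 rad and contact force between the fingers and drift below 0.3 N and z of bush in the frame of pocket above -0.015 m), for 0.1 s.
At the end, for the whole second after the job is handed in: The bush lies at rest in the round dish (its underside's centre within 45 mm of the dish's middle and less than 30 mm above its underside), and the drift stands upright on its foot on the bench (within 0.08 rad, not more than 4 mm up), both released (horizontal distance between bush and dish_in below 0.045 m and z of bush in the frame of dish below 0.03 m and linear speed of each of bush, drift below 0.02 m/s and height (world z) of drift below 0.004 m and angle between drift's own z axis and vertical below 0.08 rad); the robot touches nothing.
It fails at once if the drift presses on the stand or cap with more than 30 N (contact force between drift and stand above 30 N).
It fails at once if the drift presses on the bush with more than 30 N (contact force between drift and bush above 30 N).
It fails at once if the drift is tipped over (angle between drift's own z axis and vertical above 0.5 rad).
It fails at once if the bush is dropped into the dish (faster than 0.8 m/s near it) (horizontal distance between bush and dish_in below 0.06 m and linear speed of bush above 0.8 m/s).
It fails at once if a bystander is moved more than 20 mm (distance of any of spanner, wheel, grease, mallet, offcut, collar, flange from where it was at the start of the episode above 0.02 m).
It also fails if it takes over 61 s, if anything falls off the work surface, if the arm or the gripper's body presses on something with over 40 N, if the wrist force passes 120 N, or if a joint passes its speed limit or range.

ROBOT

A 6-joint arm with a two-finger parallel gripper is mounted at the origin on the work surface. World frame = base frame: x ahead of the robot, y to its left, z up, the work surface at z = 0. Lengths are in m, angles in rad, forces in N, time in s.
With the tool pointing down it reaches from about 0.275 to 0.85 m from the base axis. Payload 5.2 kg.
Tool frame: the origin (TCP) lies on the centre line of the jaws, within the pads' length; the fingertips stand 22 mm ahead of it and the grasp point (between the pads) lies 3 mm ahead of it (env.tip_reach is the y of the fingertips in the tool frame, in m); y points along the fingers, x is the direction in which the jaws open and shut, and the axes are right-handed (so a half turn about y gives the same grasp; the last joint's range is limited). The gripper opens to 85 mm and grips with 20 to 120 N. Pads are 22 mm wide; open, the fingers measure 114 mm over their backs; the gripper's body (76 mm by 85 mm) begins 54 mm behind the grasp point. The pads swing forward as they close: fully open they stand 13 mm farther back than shut.
Start: joints at [-1.372, 0.259, 1.535, -0, 1.348, -0.203], TCP at [0.215, -0.506, 0.253] pointing down, gripper open.
Joint ranges: [-3.14, 3.14], [-0.91, 2.08], [0.19, 2.58], [-1.22, 4.36], [0.22, 2.71], [-3.12, 3.12]. Speed limits (rad/s): [2.57, 2.57, 3.14, 3.14, 3.14, 3.14].

INTERFACE

Orientations are given as a rotation vector (axis times angle).
In Python, from plant import readout, capture, camera_params, job, env gives the robot as it stands.
- The arm moves only by the tool send_rows, never from a script. Its argument "targets" is a list of rows, each an object of numbers: "x", "y", "z": the shift along the tool's x, y, z in mm; "ax", "ay", "az": the turn, a rotation vector about the tool's x, y, z in rad. A call has exactly 8 rows; each row shifts and turns the commanded pose from where the row before left it, along the tool's axes as they then stand; what a row does not reach is not made up. A row lasts 1/8 s, in which the tool goes at most 62.5 mm and 10.7 degrees, less where a joint would pass 70% of its speed; a pose out of reach is approached as far as the arm can. A call is refused whole if a number of a shift passes 62.5 or a number of a turn 0.188, either way. A call with a gripper value outside its range is refused whole. "claw" is the opening in per cent of the stroke, from 0 (shut) to 100 (fully open), set as the call begins (left out, the last holds). The fingers move at their own pace and stop on an object; "force" is the grip in N (left out, the last holds). Time passes only in rows, so rows that do not move let the fingers close, or fill a call up. It gives the time, the measured TCP pose, the force and the opening at its end, in the units of the state.
- readout.get_state(): the state, without advancing time (a new reading comes with each control period).
- capture(name): name is "scene" or "top"; returns the picture (420x560x3 uint8, blue, green, red); there is no depth.
- camera_params(name): a dict with "fx", "fy", "cx", "cy" (pixels), "rvec" (rotation vector, rad) and "tvec" (3), from world to camera coordinates, as OpenCV has them. Camera axes: x right, y down, z forward; pixel columns grow to the right and rows downward; lengths in m; the calibration is good to about 2 mm. A picture is of the moment at which its call begins. camera_params takes no time and is no camera call.
- job.finish_job(): hands the job in, once; it reports no verdict.
The state is a dict: "time_s": time; "qpos": joint angles; "joint_velocities": joint speeds; "effort": joint torques, N m; "tcp_pos": TCP position; "tool_rot": TCP orientation; "wrist_force": force on the tool from outside, world axes, zero at the start; "moment": the same for the moment, N m; "gripper_width": finger opening in m.
Only numpy, scipy, OpenCV 4.12 (cv2) and the standard library are available. Lean on these libraries where they do the work, as an engineer would, in place of code of your own. Each camera call takes 0.05 s, during which the arm holds its last target. There are 200 camera calls.

## Working session

There is one attempt and no reset: what is moved stays moved. The work goes in short steps, Python scripts to look and compute and a tool call to move; the robot and the scene stay as the last step left them, time stands still between calls to the robot, and variables do not carry over. Pictures are saved under pics/ and viewed, about 8 in all and at most 12, crops included, and the job is handed in when it is done.

Besides the shell and the picture viewer there is one more tool, called after ">>>" as a command line: name --argument value ..., lists and objects as JSON in quotes. send_rows: Moves the arm, as the interface text tells. Its arguments: {"type":"object","properties":{"targets":{"type":"array"},"claw":{"type":"number"},"force":{"type":"number"}},"required":["targets"]}

```bash
mkdir -p pics; ls; python3 - <<'E'
from plant import readout, capture, camera_params, job, env
import cv2,numpy as np
for n in("scene","top"):
    im=capture(n); cv2.imwrite(f"pics/{n}0.png",im); 
    p=camera_params(n);R=cv2.Rodrigues(np.array(p["rvec"]))[0];print(n,p,"cam at",-R.T@np.array(p["tvec"]).ravel())
print(readout.get_state())
E
```

```text
pics
scene {'fx': 390.2620474548547, 'fy': 390.2620474548547, 'cx': 279.0612905728621, 'cy': 215.5053361911298, 'rvec': array([ 1.15563624,  2.57784345, -0.7140664 ]), 'tvec': array([ 0.34133144, -0.24832052,  1.32182994])} cam at [0.90241111 0.33385121 0.99980107]
top {'fx': 424.1269555228729, 'fy': 424.1269555228729, 'cx': 275.0890955636309, 'cy': 213.30071627928254, 'rvec': array([ 2.12628961, -2.15485383,  0.12993759]), 'tvec': array([-3.82909594e-04,  5.17774012e-01,  1.42884361e+00])} cam at [ 0.31389333 -0.03261603  1.48663759]
{'time_s': 0.1, 'qpos': array([-1.37180190e+00,  2.59258102e-01,  1.53599205e+00, -1.72135493e-05,
        1.34802965e+00, -2.02796953e-01]), 'joint_velocities': array([ 0.00053558, -0.00243151, -0.00199632, -0.00020834, -0.00056151,
       -0.00031533]), 'effort': array([ 2.84838898e-03, -4.46970284e+01, -2.91248310e+01, -2.04539010e-04,
        6.28643043e-03,  2.53699363e-05]), 'tcp_pos': array([ 0.2150128 , -0.50573358,  0.25255689]), 'tool_rot': array([-1.37169594,  0.90917542, -0.90719602]), 'wrist_force': array([-0.6120137 ,  0.64189956,  0.01789837]), 'moment': array([ 0.02594622, -0.02894221, -0.01431965]), 'gripper_width': 0.08582288477309648}
```

View pics/scene0.png

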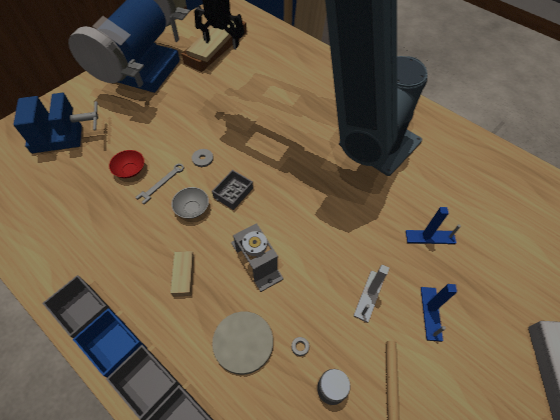

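View pics/top0.png

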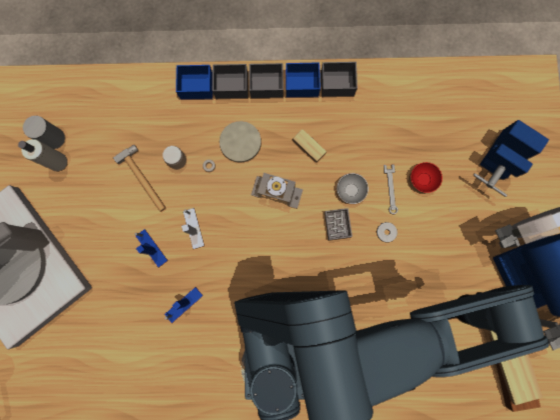

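Scene: the bare aluminium drift is at (372,292), the blue look-alikes are at (432,228) and (437,312), the stand is at (257,255), the grey dish at (190,205) and the red dish at (127,165). Top: drift (193,228), stand (277,189), dish (351,188). I take the uncoloured drift and the grey dish, and confirm both in an enlarged crop.

```bash
python3 - <<'E'
import cv2,numpy as np
s=cv2.imread("pics/scene0.png");t=cv2.imread("pics/top0.png")
f=lambda im,x,y,w,h,k:cv2.resize(im[y:y+h,x:x+w],None,fx=k,fy=k,interpolation=cv2.INTER_CUBIC)
a=f(s,225,215,66,80,6)     # stand scene 396x480
b=f(s,340,250,66,80,6)
cv2.imwrite("pics/c1.png",np.hstack([a,b]))
a=f(t,245,165,66,50,6); b=f(t,175,200,66,50,6)
cv2.imwrite("pics/c2.png",np.hstack([a,b]))
E
```

```text
(no output)
```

View pics/c1.png

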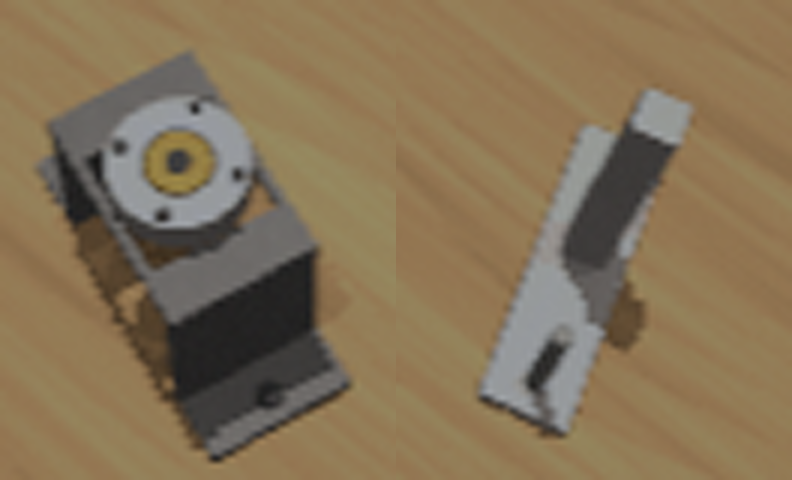

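View pics/c2.png

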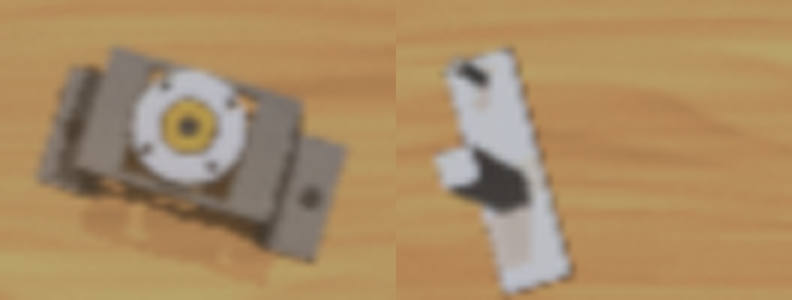

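Confirmed: the bare aluminium drift, with its pin end towards the bottom in scene and the top in the top view. The grey stand holds a gold bush in the cap. Now I compute the poses.

```bash
cat > h.py <<'E'
import cv2,numpy as np
from plant import camera_params
from scipy.spatial.transform import Rotation as Ro
def ray(n,uv,z):
    p=camera_params(n);R=cv2.Rodrigues(np.array(p["rvec"]))[0];c=-R.T@np.array(p["tvec"]).ravel()
    d=R.T@np.array([(uv[0]-p["cx"])/p["fx"],(uv[1]-p["cy"])/p["fy"],1]);return c+d*(z-c[2])/d[2]
def proj(n,P):
    p=camera_params(n);K=np.array([[p["fx"],0,p["cx"]],[0,p["fy"],p["cy"]],[0,0,1]])
    return cv2.projectPoints(np.float64(P).reshape(-1,3),np.array(p["rvec"]),np.array(p["tvec"]),K,None)[0].reshape(-1,2)
def crop(x0,y0,u,v,k=6):return ((u+.5)/k-.5+x0,(v+.5)/k-.5+y0)
E
python3 - <<'E'
from h import *
np.set_printoptions(precision=4,suppress=True)
S=lambda u,v,z:ray("scene",crop(225,215,u,v),z)
T=lambda u,v,z:ray("top",crop(245,165,u,v),z)
SD=lambda u,v,z:ray("scene",crop(340,250,u-396,v),z)
TD=lambda u,v,z:ray("top",crop(175,200,u-396,v),z)
for n,(x,y,w,h) in {"scene":(225,215,60,50),"top":(260,170,35,35)}.items():
    im=cv2.imread(f"pics/{n}0.png");hsv=cv2.cvtColor(im,cv2.COLOR_BGR2HSV)[y:y+h,x:x+w]
    m=cv2.inRange(hsv,(15,130,80),(35,255,255)); 
    k,l,st,ce=cv2.connectedComponentsWithStats(m);i=1+np.argmax(st[1:,4])
    print(n,st[i],ce[i]+(x,y),ray(n,ce[i]+(x,y),.114))
print("bush hand",S(178,161,.114),T(189,126,.114))
ang=lambda a,b:np.degrees(np.arctan2(*(b-a)[:2][::-1]))
z=.096
q=[S(190,52,z),S(48,125,z),S(172,322,z),S(317,247,z)];print("bridge sc",np.mean(q,0),[np.linalg.norm(q[i]-q[i-1]) for i in range(4)],"x dirs",ang(q[1],q[0]),ang(q[2],q[3]),"y dirs",ang(q[1],q[2]),ang(q[0],q[3]))
q=[T(113,47,z),T(300,100,z),T(270,222,z),T(80,168,z)];print("bridge top",np.mean(q,0),[np.linalg.norm(q[i]-q[i-1]) for i in range(4)],ang(q[0],q[1]),ang(q[3],q[2]),ang(q[0],q[3]),ang(q[1],q[2]))
print("handle top",SD(664,118,.15),TD(459,170,.15))
print("pin tip",SD(566,332,.072),TD(461,66,.072))
z=.008
q=[TD(446,72,z),TD(512,48,z),TD(573,272,z),TD(508,293,z)];print("foot",q,ang(q[2],q[1]),ang(q[3],q[0]))
a=(q[2]+q[3])/2;b=(q[0]+q[1])/2;u=(b-a)/np.linalg.norm(b-a);print("origin",b-.084*u,a+.056*u,np.linalg.norm(b-a),ang(a,b))
q=[SD(585,125,z),SD(480,395,z),SD(567,432,z)];print("footsc",q,ang(q[0],q[1]));b=(q[1]+q[2])/2;u=(q[1]-q[0])/np.linalg.norm(q[1]-q[0]);print(b-.084*u)
for n,(x,y,w,h) in {"scene":(165,180,50,45),"top":(330,168,42,42)}.items():
    im=cv2.imread(f"pics/{n}0.png");hsv=cv2.cvtColor(im,cv2.COLOR_BGR2HSV)[y:y+h,x:x+w]
    m=cv2.inRange(hsv,(0,0,30),(180,70,255));c=max(cv2.findContours(m,0,1)[0],key=cv2.contourArea)
    e=cv2.fitEllipse(c);uv=np.array(e[0])+(x,y);print("dish",n,uv,e[1],ray(n,uv,.03))
E
```

```text
scene [24 22 11 10 65] [254.4154 241.5538] [ 0.597  -0.0118  0.114 ]
top [ 9 28 17  7 73] [275.4932 201.9452] [ 0.5444 -0.0104  0.114 ]
bush hand [ 0.5969 -0.0124  0.114 ] [ 0.5991 -0.013   0.114 ]
bridge sc [ 0.5979 -0.0109  0.096 ] [np.float64(0.11098949995357896), np.float64(0.07135010382192132), np.float64(0.1091325920124903), np.float64(0.06957761707098058)] x dirs 162.9388577917268 161.41258886604385 y dirs 73.28989403738409 72.3562602742844
bridge top [ 0.5982 -0.0136  0.096 ] [np.float64(0.07114542205822673), np.float64(0.10883705560383476), np.float64(0.07094920136872569), np.float64(0.10987772309410859)] -107.08093699737537 -106.9589030393473 164.57073370253798 165.41606340898593
handle top [0.4588 0.2803 0.15  ] [0.459  0.2776 0.15  ]
pin tip [0.5239 0.2982 0.072 ] [0.5264 0.2956 0.072 ]
foot [array([0.5326, 0.3193, 0.008 ]), array([0.5463, 0.2804, 0.008 ]), array([0.4137, 0.2428, 0.008 ]), array([0.402 , 0.2806, 0.008 ])] 15.835156140106657 16.48038460457219
origin [0.4588 0.2765 0.008 ] [0.4617 0.2773 0.008 ] 0.1370175770025258 16.155822156652032
footsc [array([0.4117, 0.2463, 0.008 ]), array([0.5454, 0.2841, 0.008 ]), array([0.5337, 0.3212, 0.008 ])] 15.786903664171938
[0.4587 0.2798 0.008 ]
dish scene [189.6515 202.3088] (30.130462646484375, 37.28828430175781) [ 0.6009 -0.2771  0.03  ]
dish top [351.9473 188.1013] (29.877553939819336, 30.379352569580078) [ 0.6033 -0.2762  0.03  ]
```

```bash
cat >> h.py <<'E'
from plant import readout, env
np.set_printoptions(precision=4,suppress=True)
DOWN=np.array([0,0,-1.])
def tool(yaw):  # tool x horizontal at yaw(deg), y down
    a=np.radians(yaw);x=np.array([np.cos(a),np.sin(a),0]);return Ro.from_matrix(np.c_[x,DOWN,np.cross(x,DOWN)])
def plan(pos,yaw):
    """turn first (tool rotvec), then shift (mm) in the turned frame"""
    s=readout.get_state();R0=Ro.from_rotvec(s["tool_rot"]);R1=tool(yaw)
    print("turn",(R0.inv()*R1).as_rotvec(),"shift mm",R1.inv().apply(np.array(pos)-s["tcp_pos"])*1e3)
def show():
    s=readout.get_state();M=Ro.from_rotvec(s["tool_rot"]).as_matrix()
    print("t",s["time_s"],"tcp",s["tcp_pos"],"yaw",np.degrees(np.arctan2(M[1,0],M[0,0])),"y",M[:,1],"F",s["wrist_force"],"M",s["moment"],"w",s["gripper_width"],"q",s["qpos"])
E
python3 - <<'E'
from h import *
show()
for y in (106.2,-73.8): plan((.459,.279,.200),y)
print("decoys/others on bench", ray("top",(150,248),.01)[:2],ray("top",(184,305),.01)[:2],ray("top",(209,166),.016)[:2],ray("top",(309,146),.028)[:2],"box",ray("top",(337,224),.035)[:2],env.tip_reach)
E
```

```text
t 0.1 tcp [ 0.215  -0.5057  0.2526] yaw -66.97881544400047 y [-0.0003  0.0017 -1.    ] F [-0.612   0.6419  0.0179] M [ 0.0259 -0.0289 -0.0143] w 0.08582288477309648 q [-1.3718  0.2593  1.536  -0.      1.348  -0.2028]
turn [-0.0025 -3.0225  0.0003] shift mm [ 685.5044   52.5569 -453.2331]
turn [-0.0002  0.1191 -0.0017] shift mm [-685.5044   52.5569  453.2331]
decoys/others on bench [0.4053 0.432 ] [0.2087 0.3091] [0.6945 0.2269] [ 0.7581 -0.1303] box [ 0.4776 -0.2195] 0.022
```

>>> send_rows --targets '[{"ay": 0.119},{"x": -30,"z": 20},{"x": -46,"z": 30},{"x": -50,"z": 33},{"x": -50,"z": 33},{"x": -50,"z": 33},{"x": -50,"z": 33},{"x": -50,"z": 33}]' --claw 100 --force 120

```text
validation failed for argument at $.ta...
```

>>> send_rows --targets '[{"x": -50,"z": 33},{"x": -50,"z": 33},{"x": -50,"z": 33},{"x": -50,"z": 33},{"x": -50,"z": 33},{"x": -50,"z": 33},{"x": -40,"z": 26},{"x": -20,"z": 14}]'

```text
validation failed for argument at $.ta...
```

```bash
python3 - <<'E'
from h import *
show();plan((.459,.279,.200),-73.8)
E
```

```text
t 0.1 tcp [ 0.215  -0.5057  0.2526] yaw -66.97881544400047 y [-0.0003  0.0017 -1.    ] F [-0.612   0.6419  0.0179] M [ 0.0259 -0.0289 -0.0143] w 0.08582288477309648 q [-1.3718  0.2593  1.536  -0.      1.348  -0.2028]
turn [-0.0002  0.1191 -0.0017] shift mm [-685.5044   52.5569  453.2331]
```

Each row probably needs all six keys.

>>> send_rows --targets '[{"x": 0,"y": 0,"z": 0,"ax": 0,"ay": 0.119,"az": 0},{"x": -30,"y": 0,"z": 20,"ax": 0,"ay": 0,"az": 0},{"x": -46,"y": 0,"z": 30,"ax": 0,"ay": 0,"az": 0},{"x": -50,"y": 0,"z": 33,"ax": 0,"ay": 0,"az": 0},{"x": -50,"y": 0,"z": 33,"ax": 0,"ay": 0,"az": 0},{"x": -50,"y": 0,"z": 33,"ax": 0,"ay": 0,"az": 0},{"x": -50,"y": 0,"z": 33,"ax": 0,"ay": 0,"az": 0},{"x": -50,"y": 0,"z": 33,"ax": 0,"ay": 0,"az": 0}]' --claw 100 --force 120

```text
time_s: 1.1
tcp_pos: [0.3306, -0.1313, 0.2532]
tool_rot: [-1.329, 0.999, -0.999]
wrist_force: [2.0, -0.8, 0.1]
gripper_width: 0.0854
```

>>> send_rows --targets '[{"x": -50,"y": 0,"z": 33,"ax": 0,"ay": 0,"az": 0},{"x": -50,"y": 0,"z": 33,"ax": 0,"ay": 0,"az": 0},{"x": -50,"y": 0,"z": 33,"ax": 0,"ay": 0,"az": 0},{"x": -50,"y": 0,"z": 33,"ax": 0,"ay": 0,"az": 0},{"x": -50,"y": 0,"z": 33,"ax": 0,"ay": 0,"az": 0},{"x": -50,"y": 0,"z": 33,"ax": 0,"ay": 0,"az": 0},{"x": -30,"y": 5,"z": 20,"ax": 0,"ay": 0,"az": 0},{"x": 0,"y": 5,"z": 0,"ax": 0,"ay": 0,"az": 0}]'

```text
time_s: 2.1
tcp_pos: [0.4478, 0.2467, 0.2424]
tool_rot: [-1.332, 0.996, -0.995]
wrist_force: [0.6, -0.0, 0.1]
gripper_width: 0.0855
```

```bash
python3 - <<'E'
from h import *
show();plan((.459,.279,.200),-73.8)
E
```

```text
t 2.1 tcp [0.4478 0.2467 0.2424] yaw -73.59192095047445 y [-0.001   0.0001 -1.    ] F [ 0.5534 -0.0231  0.0564] M [-0.0071 -0.0252  0.0236] w 0.08550590537954599 q [0.2848 0.1973 1.6423 0.0004 1.3029 1.5691]
turn [ 0.0009  0.0036 -0.0004] shift mm [-27.9257  42.3774  19.7519]
```

>>> send_rows --targets '[{"x": -14,"y": 10,"z": 10,"ax": 0,"ay": 0.004,"az": 0},{"x": -14,"y": 15,"z": 10,"ax": 0,"ay": 0,"az": 0},{"x": 0,"y": 20,"z": 0,"ax": 0,"ay": 0,"az": 0},{"x": 0,"y": 20,"z": 0,"ax": 0,"ay": 0,"az": 0},{"x": 0,"y": 20,"z": 0,"ax": 0,"ay": 0,"az": 0},{"x": 0,"y": 15,"z": 0,"ax": 0,"ay": 0,"az": 0},{"x": 0,"y": 9,"z": 0,"ax": 0,"ay": 0,"az": 0},{"x": 0,"y": 0,"z": 0,"ax": 0,"ay": 0,"az": 0}]'

```text
time_s: 3.1
tcp_pos: [0.4591, 0.2769, 0.1337]
tool_rot: [-1.329, 1.002, -1.001]
wrist_force: [0.1, 0.6, 0.3]
gripper_width: 0.0854
```

```bash
python3 - <<'E'
from h import *
from plant import capture
show();plan((.459,.279,.133),-73.8)
cv2.imwrite("pics/s1.png",cv2.resize(capture("scene")[220:340,300:460],None,fx=5,fy=5,interpolation=2))
E
```

```text
t 3.1 tcp [0.4591 0.2769 0.1337] yaw -74.04333372771349 y [-0.0012 -0.0004 -1.    ] F [0.0977 0.5823 0.3047] M [0.071  0.0152 0.0162] w 0.08535630933806605 q [0.3345 0.3459 1.7294 0.     1.0675 1.6268]
turn [ 0.0013 -0.0042  0.    ] shift mm [-2.0645  0.6669  0.5303]
```

View pics/s1.png

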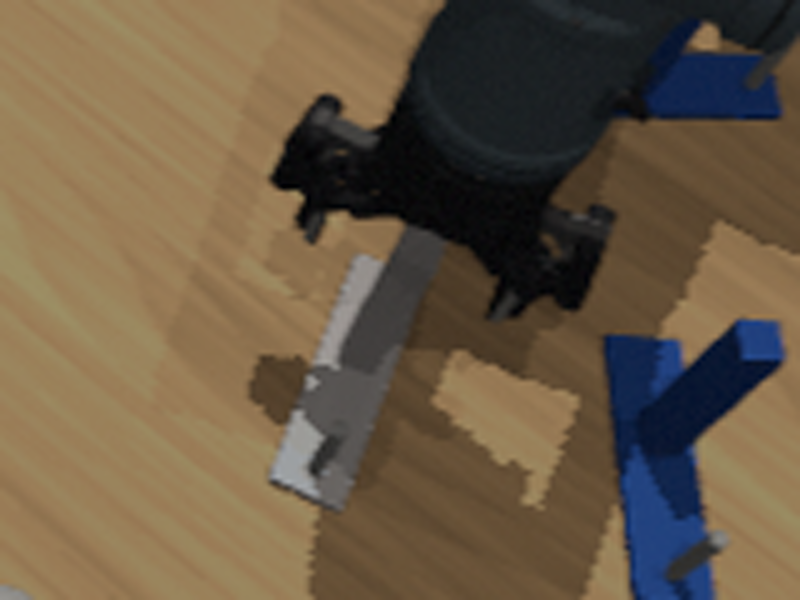

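The handle (crop ~(395,310)) stands between the open fingers at (312,240) and (500,315). Closing.

>>> send_rows --targets '[{"x": -2,"y": 0.5,"z": 0.5,"ax": 0,"ay": 0,"az": 0},{"x": 0,"y": 0,"z": 0,"ax": 0,"ay": 0,"az": 0},{"x": 0,"y": 0,"z": 0,"ax": 0,"ay": 0,"az": 0},{"x": 0,"y": 0,"z": 0,"ax": 0,"ay": 0,"az": 0},{"x": 0,"y": 0,"z": 0,"ax": 0,"ay": 0,"az": 0},{"x": 0,"y": 0,"z": 0,"ax": 0,"ay": 0,"az": 0},{"x": 0,"y": 0,"z": 0,"ax": 0,"ay": 0,"az": 0},{"x": 0,"y": 0,"z": 0,"ax": 0,"ay": 0,"az": 0}]' --claw 0 --force 120

```text
time_s: 4.15
tcp_pos: [0.4595, 0.2793, 0.1343]
tool_rot: [-1.327, 1.001, -1.002]
wrist_force: [-1.2, 0.9, 5.4]
gripper_width: 0.019
```

```bash
python3 - <<'E'
from h import *
show()
E
```

```text
t 4.15 tcp [0.4595 0.2793 0.1343] yaw -74.02761559638574 y [ 0.0008  0.0005 -1.    ] F [-1.1531  0.8686  5.4024] M [ 0.1387  0.2031 -0.0307] w 0.018956303846068598 q [0.3385 0.3466 1.7265 0.0003 1.0676 1.6304]
```

>>> send_rows --targets '[{"x": 0,"y": -7,"z": 0,"ax": 0,"ay": 0,"az": 0},{"x": 0,"y": -8,"z": 0,"ax": 0,"ay": 0,"az": 0},{"x": 0,"y": 0,"z": 0,"ax": 0,"ay": 0.08,"az": 0},{"x": 0,"y": 0,"z": 0,"ax": 0,"ay": 0.11,"az": 0},{"x": 0,"y": 0,"z": 0,"ax": 0,"ay": 0.11,"az": 0},{"x": 0,"y": 0,"z": 0,"ax": 0,"ay": 0.11,"az": 0},{"x": 0,"y": 0,"z": 0,"ax": 0,"ay": 0.1,"az": 0},{"x": 0,"y": 0,"z": 0,"ax": 0,"ay": 0.065,"az": 0}]'

```text
time_s: 5.15
tcp_pos: [0.4591, 0.2789, 0.1489]
tool_rot: [-1.053, 1.426, -1.426]
wrist_force: [0.1, 1.2, -2.1]
gripper_width: 0.0185
```

>>> send_rows --targets '[{"x": 20,"y": 0,"z": 7,"ax": 0,"ay": 0,"az": 0},{"x": 35,"y": 0,"z": 11,"ax": 0,"ay": 0,"az": 0},{"x": 40,"y": 0,"z": 13,"ax": 0,"ay": 0,"az": 0},{"x": 40,"y": 0,"z": 13,"ax": 0,"ay": 0,"az": 0},{"x": 40,"y": 0,"z": 13,"ax": 0,"ay": 0,"az": 0},{"x": 35,"y": 0,"z": 11,"ax": 0,"ay": 0,"az": 0},{"x": 20,"y": 0,"z": 7,"ax": 0,"ay": 0,"az": 0},{"x": 8,"y": 0,"z": 2,"ax": 0,"ay": 0,"az": 0}]'

```text
time_s: 6.15
tcp_pos: [0.4635, 0.0278, 0.149]
tool_rot: [-1.053, 1.425, -1.425]
wrist_force: [-0.4, 0.8, -3.3]
gripper_width: 0.0184
```

```bash
python3 - <<'E'
from h import *
from plant import capture
show();u=np.array([np.cos(np.radians(17)),-np.sin(np.radians(17))]);c=np.array([.598,-.0125])
plan((*(c-.14*u),.142),-107);plan((*(c-.07*u),.142),-107)
im=capture("scene");cv2.imwrite("pics/s2.png",im)
cv2.imwrite("pics/s2c.png",cv2.resize(im[190:310,230:390],None,fx=5,fy=5,interpolation=2))
E
```

```text
t 6.15 tcp [0.4635 0.0278 0.149 ] yaw -107.08065636393515 y [ 0.0002 -0.0001 -1.    ] F [-0.3733  0.7932 -3.2644] M [ 0.0583 -0.0103  0.0026] w 0.01836237106093865 q [-0.181   0.2087  1.8803 -0.0001  1.0523  1.688 ]
turn [-0.0002 -0.0014  0.0001] shift mm [-0.7912  7.021   0.3849]
turn [-0.0002 -0.0014  0.0001] shift mm [-0.7912  7.021  70.3849]
```

View pics/s2c.png

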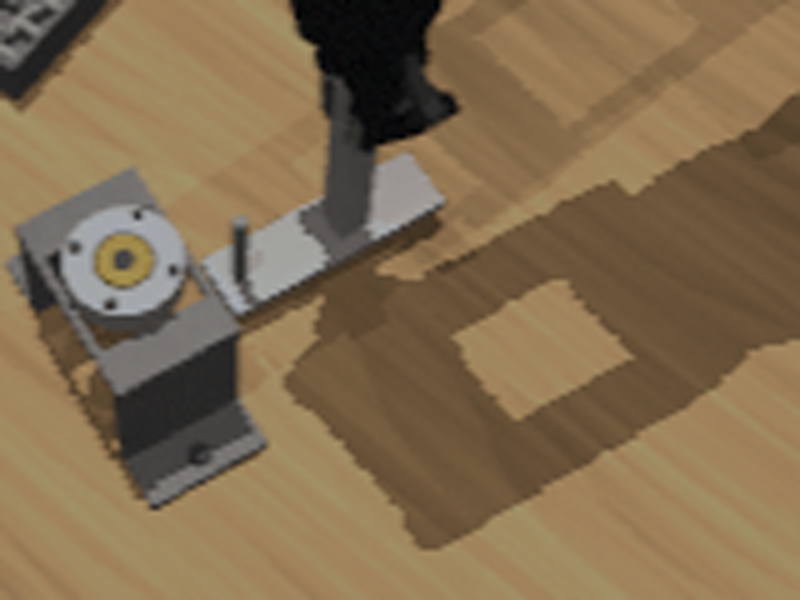

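The drift is held upright with its yaw along the tunnel. Its pin tip is at crop (240,220), its foot front corners at (202,262) and (238,316), and the bore at (123,260). Next I compare the tip with the cap in this same view.

```bash
python3 - <<'E'
from h import *
C=lambda u,v,z:ray("scene",crop(230,190,u,v,5),z)[:2]
t=np.array([.4635,.0278]);a=np.radians(-17.08);u=np.array([np.cos(a),np.sin(a)]);v=np.array([-u[1],u[0]])
for n,p,o in (("tip",C(240,220,.0867),70),("front",(C(200,263,.0227)+C(240,316,.0227))/2,84),("back",(C(408,154,.0227)+C(445,200,.0227))/2,-56)):
    d=(p-t)*1e3;print(n,p,"along",d@u,"exp",o,"lat",d@v)
print("bore",C(123,260,.114)); d=(C(123,260,.114)-C(240,220,.0867))*1e3;print("to go",d@u,d@v)
E
```

```text
tip [0.5292 0.0071] along 68.87056487507762 exp 70 lat -0.505958723109558
front [0.5433 0.005 ] along 82.9842579338735 exp 84 lat 1.6718443379971955
back [0.4101 0.0455] along -56.21851739686654 exp -56 lat 1.2599867328392136
bore [ 0.5974 -0.0122]
to go 70.87249676205589 1.6383369493879563
```

>>> send_rows --targets '[{"x": -1,"y": 7,"z": 0,"ax": 0,"ay": 0,"az": 0},{"x": 0,"y": 0,"z": 12,"ax": 0,"ay": 0,"az": 0},{"x": 0,"y": 0,"z": 18,"ax": 0,"ay": 0,"az": 0},{"x": 0,"y": 0,"z": 18,"ax": 0,"ay": 0,"az": 0},{"x": 0,"y": 0,"z": 16,"ax": 0,"ay": 0,"az": 0},{"x": 0,"y": 0,"z": 9,"ax": 0,"ay": 0,"az": 0},{"x": 0,"y": 0,"z": 3.4,"ax": 0,"ay": 0,"az": 0},{"x": 0,"y": 0,"z": 0,"ax": 0,"ay": 0,"az": 0}]'

```text
time_s: 7.2
tcp_pos: [0.5366, 0.0077, 0.1417]
tool_rot: [-1.055, 1.424, -1.424]
wrist_force: [-0.1, -0.0, -2.5]
gripper_width: 0.0186
```

>>> send_rows --targets '[{"x": 0,"y": -3,"z": 0,"ax": 0,"ay": 0,"az": 0},{"x": 0,"y": -3,"z": 0,"ax": 0,"ay": 0,"az": 0},{"x": 0,"y": -0.5,"z": 0,"ax": 0,"ay": 0,"az": 0},{"x": 0,"y": -0.5,"z": 0,"ax": 0,"ay": 0,"az": 0},{"x": 0,"y": -0.5,"z": 0,"ax": 0,"ay": 0,"az": 0},{"x": 0,"y": -0.5,"z": 0,"ax": 0,"ay": 0,"az": 0},{"x": 0,"y": 0,"z": 0,"ax": 0,"ay": 0,"az": 0},{"x": 0,"y": 0,"z": 0,"ax": 0,"ay": 0,"az": 0}]'

```text
time_s: 8.2
tcp_pos: [0.5368, 0.0076, 0.1498]
tool_rot: [-1.054, 1.424, -1.424]
wrist_force: [-0.0, -0.4, -2.5]
gripper_width: 0.0188
```

```bash
cat >> h.py <<'E'
def tip():
    show();s=readout.get_state();M=Ro.from_rotvec(s["tool_rot"]).as_matrix();p=s["tcp_pos"]+.0695*M[:,2];d=p[:2]-[.598,-.0125]
    a=np.radians(-17);u=np.array([np.cos(a),np.sin(a)]);v=np.array([-u[1],u[0]])
    print("tip rel cap u,v mm",d@u*1e3,d@v*1e3,"tip z",(s["tcp_pos"][2]-.1343+.072)*1e3)
E
python3 -c "
from h import *
tip()"
```

```text
t 8.2 tcp [0.5368 0.0076 0.1498] yaw -106.9712004905402 y [-0.0001  0.     -1.    ] F [-0.0307 -0.4394 -2.4967] M [ 0.0557  0.0315 -0.0534] w 0.018829148793505075 q [-0.1937  0.3281  1.7101 -0.      1.1035  1.6733]
tip rel cap u,v mm 5.051297688380951 1.3504728169413345 tip z 87.4616344687698
```

>>> send_rows --targets '[{"x": 1.2,"y": 0,"z": 0,"ax": 0,"ay": 0,"az": 0},{"x": 0,"y": -0.4,"z": 0,"ax": 0,"ay": 0,"az": 0},{"x": 0,"y": -0.4,"z": 0,"ax": 0,"ay": 0,"az": 0},{"x": 0,"y": -0.4,"z": 0,"ax": 0,"ay": 0,"az": 0},{"x": 0,"y": -0.4,"z": 0,"ax": 0,"ay": 0,"az": 0},{"x": 0,"y": -0.4,"z": 0,"ax": 0,"ay": 0,"az": 0},{"x": 0,"y": 0,"z": 0,"ax": 0,"ay": 0,"az": 0},{"x": 0,"y": 0,"z": 0,"ax": 0,"ay": 0,"az": 0}]'

```text
time_s: 9.2
tcp_pos: [0.5366, 0.0063, 0.1509]
tool_rot: [-1.054, 1.424, -1.424]
wrist_force: [6.0, -1.6, -13.9]
gripper_width: 0.0185
```

```bash
python3 -c "
from h import *
tip()"
```

```text
t 9.2 tcp [0.5366 0.0063 0.1509] yaw -106.97796717500817 y [-0.0004  0.     -1.    ] F [  6.0481  -1.627  -13.8909] M [-0.1299 -0.5075 -0.0192] w 0.01852856311293603 q [-0.1961  0.3267  1.709  -0.      1.1063  1.671 ]
tip rel cap u,v mm 5.277367810810846 0.09726185450473392 tip z 88.57322864178295
```

>>> send_rows --targets '[{"x": 0,"y": 2.8,"z": 0,"ax": 0,"ay": 0,"az": 0},{"x": -2.4,"y": 0,"z": -1.2,"ax": 0,"ay": 0,"az": 0},{"x": -2.4,"y": 0,"z": -1.3,"ax": 0,"ay": 0,"az": 0},{"x": 0,"y": -0.8,"z": 0,"ax": 0,"ay": 0,"az": 0},{"x": 0,"y": -0.8,"z": 0,"ax": 0,"ay": 0,"az": 0},{"x": 0,"y": -0.6,"z": 0,"ax": 0,"ay": 0,"az": 0},{"x": 0,"y": -0.6,"z": 0,"ax": 0,"ay": 0,"az": 0},{"x": 0,"y": 0,"z": 0,"ax": 0,"ay": 0,"az": 0}]'

```text
time_s: 10.2
tcp_pos: [0.5356, 0.0119, 0.1509]
tool_rot: [-1.054, 1.425, -1.424]
wrist_force: [5.5, 0.3, -13.6]
gripper_width: 0.0185
```

```bash
python3 -c "
from h import *
tip()"
```

```text
t 10.2 tcp [0.5356 0.0119 0.1509] yaw -106.98307865928315 y [-0.0004  0.0005 -1.    ] F [  5.5066   0.2642 -13.6395] M [ 0.2627 -0.4625  0.1574] w 0.01845135008464639 q [-0.1865  0.3253  1.7112  0.0005  1.1056  1.6805]
tip rel cap u,v mm 2.7244554276180435 5.072854265402904 tip z 88.55351158590854
```

>>> send_rows --targets '[{"x": 0,"y": 2.8,"z": 0,"ax": 0,"ay": 0,"az": 0},{"x": 0.1,"y": 0,"z": -2.8,"ax": 0,"ay": 0,"az": 0},{"x": 0.1,"y": 0,"z": -2.7,"ax": 0,"ay": 0,"az": 0},{"x": 0,"y": -0.8,"z": 0,"ax": 0,"ay": 0,"az": 0},{"x": 0,"y": -0.8,"z": 0,"ax": 0,"ay": 0,"az": 0},{"x": 0,"y": -0.6,"z": 0,"ax": 0,"ay": 0,"az": 0},{"x": 0,"y": -0.6,"z": 0,"ax": 0,"ay": 0,"az": 0},{"x": 0,"y": 0,"z": 0,"ax": 0,"ay": 0,"az": 0}]'

```text
time_s: 11.2
tcp_pos: [0.5302, 0.0132, 0.1509]
tool_rot: [-1.055, 1.425, -1.424]
wrist_force: [5.0, -1.6, -12.6]
gripper_width: 0.0186
```

```bash
python3 -c "
from h import *
tip()"
```

```text
t 11.2 tcp [0.5302 0.0132 0.1509] yaw -106.97926313064467 y [-0.0007  0.0002 -1.    ] F [  4.9832  -1.5511 -12.5858] M [ 0.0638 -0.3235  0.0391] w 0.018588117885829508 q [-0.1857  0.3165  1.724   0.0001  1.1019  1.6814]
tip rel cap u,v mm -2.873388773383185 4.741167280097604 tip z 88.64215016040646
```

Next, 180°: (-5.5, 0).

>>> send_rows --targets '[{"x": 0,"y": 2.8,"z": 0,"ax": 0,"ay": 0,"az": 0},{"x": 2.4,"y": 0,"z": -1.3,"ax": 0,"ay": 0,"az": 0},{"x": 2.4,"y": 0,"z": -1.3,"ax": 0,"ay": 0,"az": 0},{"x": 0,"y": -0.8,"z": 0,"ax": 0,"ay": 0,"az": 0},{"x": 0,"y": -0.8,"z": 0,"ax": 0,"ay": 0,"az": 0},{"x": 0,"y": -0.6,"z": 0,"ax": 0,"ay": 0,"az": 0},{"x": 0,"y": -0.7,"z": 0,"ax": 0,"ay": 0,"az": 0},{"x": 0,"y": 0,"z": 0,"ax": 0,"ay": 0,"az": 0}]'

```text
time_s: 12.2
tcp_pos: [0.5263, 0.0094, 0.1519]
tool_rot: [-1.054, 1.424, -1.424]
wrist_force: [-0.2, 0.4, -1.7]
gripper_width: 0.0184
```

```bash
python3 -c "
from h import *
tip()"
```

```text
t 12.2 tcp [0.5263 0.0094 0.1519] yaw -106.96578556827275 y [ 0.0001  0.     -1.    ] F [-0.1782  0.3785 -1.7377] M [-0.0114  0.0112  0.0097] w 0.01843260648084113 q [-0.1942  0.3084  1.7329  0.      1.1002  1.6727]
tip rel cap u,v mm -5.494978355409778 0.04235998560462759 tip z 89.64454022476785
```

No contact at the same height, so this looks like the hole. Continuing up gently.

>>> send_rows --targets '[{"x": 0,"y": -0.4,"z": 0,"ax": 0,"ay": 0,"az": 0},{"x": 0,"y": -0.4,"z": 0,"ax": 0,"ay": 0,"az": 0},{"x": 0,"y": -0.4,"z": 0,"ax": 0,"ay": 0,"az": 0},{"x": 0,"y": -0.4,"z": 0,"ax": 0,"ay": 0,"az": 0},{"x": 0,"y": -0.4,"z": 0,"ax": 0,"ay": 0,"az": 0},{"x": 0,"y": -0.4,"z": 0,"ax": 0,"ay": 0,"az": 0},{"x": 0,"y": -0.4,"z": 0,"ax": 0,"ay": 0,"az": 0},{"x": 0,"y": 0,"z": 0,"ax": 0,"ay": 0,"az": 0}]'

```text
time_s: 13.2
tcp_pos: [0.5263, 0.0094, 0.1548]
tool_rot: [-1.054, 1.424, -1.424]
wrist_force: [-0.3, 0.4, -2.5]
gripper_width: 0.0183
```

```bash
python3 -c "
from h import *
tip()"
```

```text
t 13.2 tcp [0.5263 0.0094 0.1548] yaw -106.97097815336 y [ 0.0001 -0.     -1.    ] F [-0.3366  0.3738 -2.5087] M [0.012  0.0632 0.0195] w 0.01829408148768432 q [-0.1943  0.3052  1.7295  0.      1.1067  1.6727]
tip rel cap u,v mm -5.488752773235418 -0.01512281880253292 tip z 92.47280587913002
```

>>> send_rows --targets '[{"x": 0,"y": -0.5,"z": 0,"ax": 0,"ay": 0,"az": 0},{"x": 0,"y": -0.5,"z": 0,"ax": 0,"ay": 0,"az": 0},{"x": 0,"y": -0.5,"z": 0,"ax": 0,"ay": 0,"az": 0},{"x": 0,"y": -0.5,"z": 0,"ax": 0,"ay": 0,"az": 0},{"x": 0,"y": -0.5,"z": 0,"ax": 0,"ay": 0,"az": 0},{"x": 0,"y": -0.5,"z": 0,"ax": 0,"ay": 0,"az": 0},{"x": 0,"y": 0,"z": 0,"ax": 0,"ay": 0,"az": 0},{"x": 0,"y": 0,"z": 0,"ax": 0,"ay": 0,"az": 0}]'

```text
time_s: 14.2
tcp_pos: [0.5259, 0.0094, 0.1574]
tool_rot: [-1.055, 1.425, -1.424]
wrist_force: [1.1, -0.7, -8.1]
gripper_width: 0.0185
```

```bash
python3 -c "
from h import *
tip()"
```

```text
t 14.2 tcp [0.5259 0.0094 0.1574] yaw -106.97285937096038 y [-0.0009  0.0002 -1.    ] F [ 1.1094 -0.6878 -8.0719] M [0.0486 0.0894 0.0238] w 0.018487712583635057 q [-0.1943  0.3023  1.7264  0.      1.1137  1.6727]
tip rel cap u,v mm -5.833149276404659 -0.061205017464383095 tip z 95.07098056385425
```

>>> send_rows --targets '[{"x": 0,"y": -0.4,"z": 0,"ax": 0,"ay": 0,"az": 0},{"x": 0,"y": -0.4,"z": 0,"ax": 0,"ay": 0,"az": 0},{"x": 0,"y": -0.4,"z": 0,"ax": 0,"ay": 0,"az": 0},{"x": 0,"y": -0.4,"z": 0,"ax": 0,"ay": 0,"az": 0},{"x": 0,"y": -0.4,"z": 0,"ax": 0,"ay": 0,"az": 0},{"x": 0,"y": -0.4,"z": 0,"ax": 0,"ay": 0,"az": 0},{"x": 0,"y": 0,"z": 0,"ax": 0,"ay": 0,"az": 0},{"x": 0,"y": 0,"z": 0,"ax": 0,"ay": 0,"az": 0}]'

```text
time_s: 15.2
tcp_pos: [0.5259, 0.0095, 0.1601]
tool_rot: [-1.055, 1.425, -1.424]
wrist_force: [-1.2, 0.8, -9.7]
gripper_width: 0.0191
```

```bash
python3 -c "
from h import *
tip()"
```

```text
t 15.2 tcp [0.5259 0.0095 0.1601] yaw -106.96638935519907 y [-0.0007  0.0002 -1.    ] F [-1.2376  0.8489 -9.6921] M [0.2464 0.7793 0.0832] w 0.019068439717186362 q [-0.1942  0.2992  1.7233  0.      1.1198  1.6727]
tip rel cap u,v mm -5.8813091987384825 0.007351745628660823 tip z 97.77213289001578
```

>>> send_rows --targets '[{"x": 0,"y": -0.6,"z": 0,"ax": 0,"ay": 0,"az": 0},{"x": 0,"y": -0.6,"z": 0,"ax": 0,"ay": 0,"az": 0},{"x": 0,"y": -0.6,"z": 0,"ax": 0,"ay": 0,"az": 0},{"x": 0,"y": -0.6,"z": 0,"ax": 0,"ay": 0,"az": 0},{"x": 0,"y": -0.6,"z": 0,"ax": 0,"ay": 0,"az": 0},{"x": 0,"y": -0.6,"z": 0,"ax": 0,"ay": 0,"az": 0},{"x": 0,"y": -0.4,"z": 0,"ax": 0,"ay": 0,"az": 0},{"x": 0,"y": 0,"z": 0,"ax": 0,"ay": 0,"az": 0}]'

```text
time_s: 16.2
tcp_pos: [0.5262, 0.0095, 0.1642]
tool_rot: [-1.054, 1.424, -1.424]
wrist_force: [-2.9, 1.5, -9.1]
gripper_width: 0.0184
```

```bash
python3 -c "
from h import *
tip()"
```

```text
t 16.2 tcp [0.5262 0.0095 0.1642] yaw -106.96441914797552 y [-0.0001  0.0001 -1.    ] F [-2.9405  1.4702 -9.1127] M [0.3426 1.1019 0.0001] w 0.018400967292943604 q [-0.1942  0.2948  1.718   0.0001  1.1289  1.6726]
tip rel cap u,v mm -5.6238693901025325 0.0343658208345736 tip z 101.9159244674651
```

>>> send_rows --targets '[{"x": 0,"y": -0.5,"z": 0,"ax": 0,"ay": 0,"az": 0},{"x": 0,"y": -0.5,"z": 0,"ax": 0,"ay": 0,"az": 0},{"x": 0,"y": -0.5,"z": 0,"ax": 0,"ay": 0,"az": 0},{"x": 0,"y": -0.5,"z": 0,"ax": 0,"ay": 0,"az": 0},{"x": 0,"y": -0.5,"z": 0,"ax": 0,"ay": 0,"az": 0},{"x": 0,"y": -0.5,"z": 0,"ax": 0,"ay": 0,"az": 0},{"x": 0,"y": 0,"z": 0,"ax": 0,"ay": 0,"az": 0},{"x": 0,"y": 0,"z": 0,"ax": 0,"ay": 0,"az": 0}]'

```text
time_s: 17.2
tcp_pos: [0.5263, 0.0094, 0.1673]
tool_rot: [-1.054, 1.424, -1.424]
wrist_force: [-2.3, 1.0, -9.3]
gripper_width: 0.0186
```

```bash
python3 - <<'E'
from h import *
from plant import capture
tip()
a=cv2.resize(capture("scene")[210:300,220:310],None,fx=6,fy=6,interpolation=2)
cv2.imwrite("pics/s3.png",a)
E
```

```text
t 17.2 tcp [0.5263 0.0094 0.1673] yaw -106.97133568953271 y [ 0.0003 -0.0001 -1.    ] F [-2.3412  1.0041 -9.3118] M [0.3228 0.9994 0.0086] w 0.01860958268863931 q [-0.1943  0.2916  1.7141 -0.      1.1356  1.6727]
tip rel cap u,v mm -5.423898592081001 -0.016488216277920287 tip z 105.0151577029705
```

View pics/s3.png

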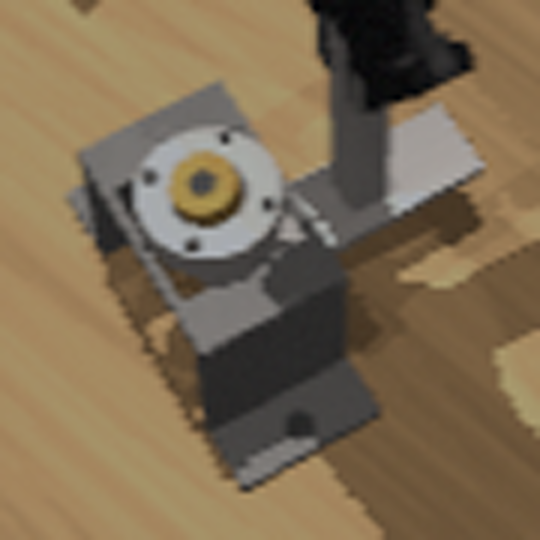

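The bush stands proud (bore at crop (204,182)). Now I check its height and lower the drift.

>>> send_rows --targets '[{"x": 0,"y": 3,"z": 0,"ax": 0,"ay": 0,"az": 0},{"x": 0,"y": 5,"z": 0,"ax": 0,"ay": 0,"az": 0},{"x": 0,"y": 6,"z": 0,"ax": 0,"ay": 0,"az": 0},{"x": 0,"y": 6,"z": 0,"ax": 0,"ay": 0,"az": 0},{"x": 0,"y": 5,"z": 0,"ax": 0,"ay": 0,"az": 0},{"x": 0,"y": 4,"z": 0,"ax": 0,"ay": 0,"az": 0},{"x": 0,"y": 2,"z": 0,"ax": 0,"ay": 0,"az": 0},{"x": 0,"y": 0,"z": 0,"ax": 0,"ay": 0,"az": 0}]'

```text
time_s: 18.25
tcp_pos: [0.5262, 0.0094, 0.136]
tool_rot: [-1.054, 1.424, -1.424]
wrist_force: [0.1, -0.8, -3.3]
gripper_width: 0.0186
```

```bash
python3 - <<'E'
from h import *
tip()
for z in (.114,.119,.122,.124,.126): print(z,proj("scene",(.5969,-.0124,z)))
print(crop(220,210,204,182), crop(225,215,178,161))
E
```

```text
t 18.25 tcp [0.5262 0.0094 0.136 ] yaw -106.96845301704874 y [-0.0002  0.0001 -1.    ] F [ 0.0857 -0.8215 -3.344 ] M [ 0.0399 -0.0019 -0.0203] w 0.018616060833029493 q [-0.1942  0.327   1.7514  0.0001  1.0634  1.6727]
tip rel cap u,v mm -5.553454435850955 0.028013220537458413 tip z 73.65656140710804
0.114 [[254.2703 241.411 ]]
0.119 [[254.1787 240.5033]]
0.122 [[254.1234 239.9549]]
0.124 [[254.0863 239.5877]]
0.126 [[254.0491 239.2193]]
(253.58333333333334, 239.91666666666666) (254.25, 241.41666666666666)
```

>>> send_rows --targets '[{"x": 0,"y": 0.5,"z": 0,"ax": 0,"ay": 0,"az": 0},{"x": 0,"y": 0.5,"z": 0,"ax": 0,"ay": 0,"az": 0},{"x": 0,"y": 0.5,"z": 0,"ax": 0,"ay": 0,"az": 0},{"x": 0,"y": 0.3,"z": 0,"ax": 0,"ay": 0,"az": 0},{"x": 0,"y": 0,"z": 0,"ax": 0,"ay": 0,"az": 0},{"x": 0,"y": 0,"z": 0,"ax": 0,"ay": 0,"az": 0},{"x": 0,"y": 0,"z": 0,"ax": 0,"ay": 0,"az": 0},{"x": 0,"y": 0,"z": 0,"ax": 0,"ay": 0,"az": 0}]'

```text
time_s: 19.25
tcp_pos: [0.5262, 0.0094, 0.1343]
tool_rot: [-1.054, 1.424, -1.424]
wrist_force: [-0.9, -0.4, -1.5]
gripper_width: 0.0184
```

```bash
python3 - <<'E'
from h import *
tip()
E
```

```text
t 19.25 tcp [0.5262 0.0094 0.1343] yaw -106.96948888853177 y [-0.0001 -0.     -1.    ] F [-0.9096 -0.4246 -1.5398] M [0.0053 0.0284 0.0168] w 0.018375341861691007 q [-0.1943  0.3288  1.7534 -0.      1.0594  1.6727]
tip rel cap u,v mm -5.5546896552317175 -0.03149867380626787 tip z 72.03691949447595
```

>>> send_rows --targets '[{"x": 0,"y": 0.3,"z": 0,"ax": 0,"ay": 0,"az": 0},{"x": 0,"y": 0,"z": 0,"ax": 0,"ay": 0,"az": 0},{"x": 0,"y": 0,"z": 0,"ax": 0,"ay": 0,"az": 0},{"x": 0,"y": 0,"z": 0,"ax": 0,"ay": 0,"az": 0},{"x": 0,"y": 0,"z": 0,"ax": 0,"ay": 0,"az": 0},{"x": 0,"y": 0,"z": 0,"ax": 0,"ay": 0,"az": 0},{"x": 0,"y": 0,"z": 0,"ax": 0,"ay": 0,"az": 0},{"x": 0,"y": 0,"z": 0,"ax": 0,"ay": 0,"az": 0}]' --claw 65

```text
time_s: 20.25
tcp_pos: [0.5262, 0.0094, 0.134]
tool_rot: [-1.054, 1.424, -1.424]
wrist_force: [1.1, 0.8, 0.3]
gripper_width: 0.0551
```

>>> send_rows --targets '[{"x": 0,"y": -5,"z": 0,"ax": 0,"ay": 0,"az": 0},{"x": 0,"y": -10,"z": 0,"ax": 0,"ay": 0,"az": 0},{"x": 0,"y": -15,"z": 0,"ax": 0,"ay": 0,"az": 0},{"x": 0,"y": -15,"z": 0,"ax": 0,"ay": 0,"az": 0},{"x": 0,"y": -10,"z": 0,"ax": 0,"ay": 0,"az": 0},{"x": 0,"y": 0,"z": 0,"ax": 0,"ay": 0,"az": 0},{"x": 0,"y": 0,"z": 0,"ax": 0,"ay": 0,"az": 0},{"x": 0,"y": 0,"z": 0,"ax": 0,"ay": 0,"az": 0}]'

```text
time_s: 21.25
tcp_pos: [0.5258, 0.0094, 0.1884]
tool_rot: [-1.055, 1.425, -1.423]
wrist_force: [-0.3, -0.1, -0.1]
gripper_width: 0.0554
```

```bash
python3 - <<'E'
from h import *
from plant import capture
tip(); plan((.5975,-.0125,.190),-107)
a=cv2.resize(capture("scene")[200:300,220:330],None,fx=6,fy=6,interpolation=2)
cv2.imwrite("pics/s4.png",a)
E
```

```text
t 21.25 tcp [0.5258 0.0094 0.1884] yaw -106.97300479307037 y [-0.0013  0.0003 -1.    ] F [-0.3283 -0.1345 -0.072 ] M [-0.0129  0.0189 -0.0041] w 0.05543398504542332 q [-0.1943  0.2702  1.6866  0.      1.1861  1.6727]
tip rel cap u,v mm -5.923688609204821 -0.0824324801054612 tip z 126.08915526561287
turn [0.0013 0.0005 0.0001] shift mm [ 0.031  -1.6108 74.9455]
```

View pics/s4.png

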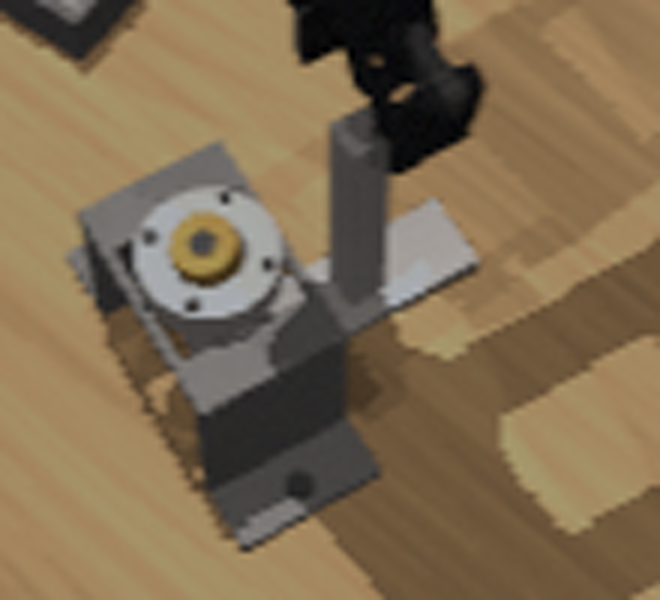

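The drift stands upright at crop (355,220) and the bush is still proud at (204,243). Now moving over the bush.

>>> send_rows --targets '[{"x": 0,"y": -2,"z": 10,"ax": 0,"ay": 0,"az": 0},{"x": 0,"y": 0,"z": 20,"ax": 0,"ay": 0,"az": 0},{"x": 0,"y": 0,"z": 22,"ax": 0,"ay": 0,"az": 0},{"x": 0,"y": 0,"z": 17,"ax": 0,"ay": 0,"az": 0},{"x": 0,"y": 0,"z": 6,"ax": 0,"ay": 0,"az": 0},{"x": 0,"y": 10,"z": 0,"ax": 0,"ay": 0,"az": 0},{"x": 0,"y": 15,"z": 0,"ax": 0,"ay": 0,"az": 0},{"x": 0,"y": 5,"z": 0,"ax": 0,"ay": 0,"az": 0}]'

```text
time_s: 22.3
tcp_pos: [0.5965, -0.0121, 0.1591]
tool_rot: [-1.057, 1.427, -1.422]
wrist_force: [-0.2, 0.5, 0.2]
gripper_width: 0.0556
```

```bash
python3 - <<'E'
from h import *
show(); plan((.5975,-.0125,.1385),-107)
E
```

```text
t 22.3 tcp [ 0.5965 -0.0121  0.1591] yaw -106.95929634335076 y [-0.0033  0.0007 -1.    ] F [-0.2056  0.5216  0.175 ] M [-0.0285 -0.008  -0.0522] w 0.0556212391922257 q [-0.207   0.4181  1.5458  0.      1.181   1.6597]
turn [0.0033 0.0007 0.0003] shift mm [ 0.1164 20.6234  1.101 ]
```

>>> send_rows --targets '[{"x": 0,"y": 7,"z": 1,"ax": 0,"ay": 0,"az": 0},{"x": 0,"y": 7,"z": 0,"ax": 0,"ay": 0,"az": 0},{"x": 0,"y": 4,"z": 0,"ax": 0,"ay": 0,"az": 0},{"x": 0,"y": 1.5,"z": 0,"ax": 0,"ay": 0,"az": 0},{"x": 0,"y": 0,"z": 0,"ax": 0,"ay": 0,"az": 0},{"x": 0,"y": 0,"z": 0,"ax": 0,"ay": 0,"az": 0},{"x": 0,"y": 0,"z": 0,"ax": 0,"ay": 0,"az": 0},{"x": 0,"y": 0,"z": 0,"ax": 0,"ay": 0,"az": 0}]'

```text
time_s: 23.3
tcp_pos: [0.599, -0.0128, 0.1417]
tool_rot: [-1.054, 1.424, -1.424]
wrist_force: [-0.5, -0.2, -0.9]
gripper_width: 0.0557
```

>>> send_rows --targets '[{"x": 0,"y": 0,"z": 0,"ax": 0,"ay": 0,"az": 0},{"x": 0,"y": 0,"z": 0,"ax": 0,"ay": 0,"az": 0},{"x": 0,"y": 0,"z": 0,"ax": 0,"ay": 0,"az": 0},{"x": 0,"y": 0,"z": 0,"ax": 0,"ay": 0,"az": 0},{"x": 0,"y": 0,"z": 0,"ax": 0,"ay": 0,"az": 0},{"x": 0,"y": 0,"z": 0,"ax": 0,"ay": 0,"az": 0},{"x": 0,"y": 0,"z": 0,"ax": 0,"ay": 0,"az": 0},{"x": 0,"y": 0,"z": 0,"ax": 0,"ay": 0,"az": 0}]' --claw 0 --force 70

```text
time_s: 24.3
tcp_pos: [0.5987, -0.0127, 0.1412]
tool_rot: [-1.055, 1.425, -1.424]
wrist_force: [-0.9, 0.9, -5.2]
gripper_width: 0.0248
```

```bash
python3 - <<'E'
from h import *
show()
E
```

```text
t 24.3 tcp [ 0.5987 -0.0127  0.1412] yaw -106.97431463077088 y [-0.0007  0.0002 -1.    ] F [-0.8718  0.8931 -5.1509] M [ 0.1018 -0.0166  0.0098] w 0.024813626339930655 q [-0.2074  0.438   1.5627  0.0001  1.1416  1.6596]
```

The width of 24.8 mm doesn't fit a 30 mm bush, so I look.

```bash
python3 - <<'E'
from h import *
from plant import capture
a=cv2.resize(capture("scene")[195:275,220:310],None,fx=6,fy=6,interpolation=2)
t=cv2.resize(capture("top")[160:240,245:285],None,fx=6,fy=6,interpolation=2)
cv2.imwrite("pics/s5.png",np.clip(np.hstack([a,t]).astype(float)*1.8,0,255).astype(np.uint8))
show()
E
```

```text
t 24.4 tcp [ 0.5987 -0.0127  0.1412] yaw -106.96921077288208 y [-0.0007  0.0002 -1.    ] F [-1.1542  1.6417 -5.4731] M [0.1401 0.0359 0.0246] w 0.024898973981830354 q [-0.2073  0.438   1.5627  0.0001  1.1416  1.6596]
```

View pics/s5.png

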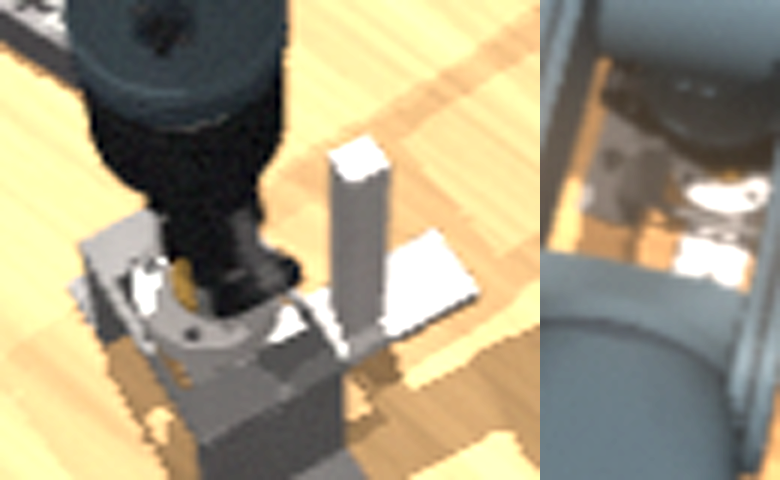

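The pads hold the bush only by its top edge; with TCP z at 0.141 the tips overlap it by about 3 mm. I reopen, go lower and regrip.

>>> send_rows --targets '[{"x": 0,"y": 0,"z": 0,"ax": 0,"ay": 0,"az": 0},{"x": 0,"y": 0,"z": 0,"ax": 0,"ay": 0,"az": 0},{"x": 0,"y": 0,"z": 0,"ax": 0,"ay": 0,"az": 0},{"x": 0,"y": 0,"z": 0,"ax": 0,"ay": 0,"az": 0},{"x": 0,"y": 1,"z": -0.5,"ax": 0,"ay": 0,"az": 0},{"x": 0,"y": 1,"z": 0,"ax": 0,"ay": 0,"az": 0},{"x": 0,"y": 1,"z": 0,"ax": 0,"ay": 0,"az": 0},{"x": 0,"y": 0.3,"z": 0,"ax": 0,"ay": 0,"az": 0}]' --claw 55

```text
time_s: 25.4
tcp_pos: [0.5984, -0.0126, 0.1381]
tool_rot: [-1.054, 1.424, -1.424]
wrist_force: [0.6, 0.6, -0.6]
gripper_width: 0.047
```

```bash
python3 - <<'E'
from h import *
from plant import capture
show()
cv2.imwrite("pics/s6.png",np.clip(cv2.resize(capture("scene")[195:275,220:310],None,fx=6,fy=6,interpolation=2)*1.8,0,255).astype(np.uint8))
E
```

```text
t 25.4 tcp [ 0.5984 -0.0126  0.1381] yaw -106.96926959250584 y [-0.0002  0.0001 -1.    ] F [ 0.6447  0.6348 -0.6101] M [-0.0312 -0.      0.0006] w 0.04703939591778482 q [-0.2073  0.4405  1.5673  0.      1.1339  1.6596]
```

View pics/s6.png

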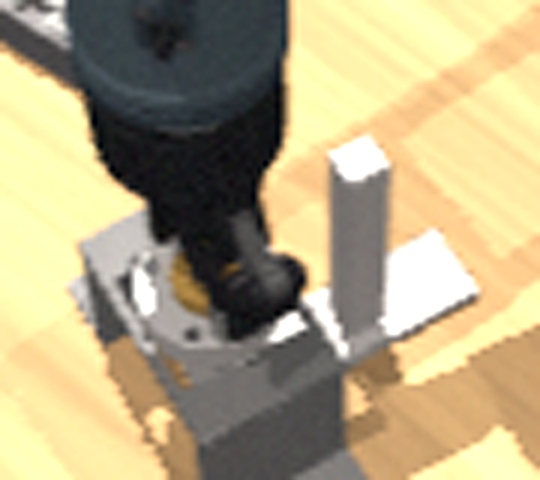

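The bush is between the open pads, visible at crop (190,285) and (230,268). Closing again.

>>> send_rows --targets '[{"x": 0,"y": 0,"z": 0,"ax": 0,"ay": 0,"az": 0},{"x": 0,"y": 0,"z": 0,"ax": 0,"ay": 0,"az": 0},{"x": 0,"y": 0,"z": 0,"ax": 0,"ay": 0,"az": 0},{"x": 0,"y": 0,"z": 0,"ax": 0,"ay": 0,"az": 0},{"x": 0,"y": 0,"z": 0,"ax": 0,"ay": 0,"az": 0},{"x": 0,"y": 0,"z": 0,"ax": 0,"ay": 0,"az": 0},{"x": 0,"y": 0,"z": 0,"ax": 0,"ay": 0,"az": 0},{"x": 0,"y": 0,"z": 0,"ax": 0,"ay": 0,"az": 0}]' --claw 0 --force 60

```text
time_s: 26.45
tcp_pos: [0.5985, -0.0127, 0.1381]
tool_rot: [-1.054, 1.424, -1.424]
wrist_force: [2.4, -0.7, -5.6]
gripper_width: 0.0266
```

```bash
python3 - <<'E'
from h import *
show()
E
```

```text
t 26.45 tcp [ 0.5985 -0.0127  0.1381] yaw -106.9752575185501 y [-0.  0. -1.] F [ 2.3791 -0.7407 -5.6404] M [-0.11   -0.314  -0.0207] w 0.026567736116976815 q [-0.2074  0.4405  1.5672 -0.      1.1339  1.6597]
```

>>> send_rows --targets '[{"x": 0,"y": -1,"z": 0,"ax": 0,"ay": 0,"az": 0},{"x": 0,"y": -1.5,"z": 0,"ax": 0,"ay": 0,"az": 0},{"x": 0,"y": -2,"z": 0,"ax": 0,"ay": 0,"az": 0},{"x": 0,"y": -2,"z": 0,"ax": 0,"ay": 0,"az": 0},{"x": 0,"y": -2,"z": 0,"ax": 0,"ay": 0,"az": 0},{"x": 0,"y": -2,"z": 0,"ax": 0,"ay": 0,"az": 0},{"x": 0,"y": -2,"z": 0,"ax": 0,"ay": 0,"az": 0},{"x": 0,"y": 0,"z": 0,"ax": 0,"ay": 0,"az": 0}]'

```text
time_s: 27.45
tcp_pos: [0.5987, -0.0127, 0.1511]
tool_rot: [-1.054, 1.423, -1.424]
wrist_force: [-0.1, -1.0, -1.6]
gripper_width: 0.0266
```

```bash
python3 - <<'E'
from h import *
from plant import capture
show()
cv2.imwrite("pics/s7.png",np.clip(cv2.resize(capture("scene")[195:275,220:310],None,fx=6,fy=6,interpolation=2)*1.8,0,255).astype(np.uint8))
E
```

```text
t 27.45 tcp [ 0.5987 -0.0127  0.1511] yaw -106.97345458096527 y [ 0.0008 -0.0001 -1.    ] F [-0.0756 -0.9653 -1.6482] M [-0.0199 -0.027  -0.006 ] w 0.02664869221374085 q [-0.2073  0.4273  1.5528  0.      1.1607  1.6597]
```

View pics/s7.png

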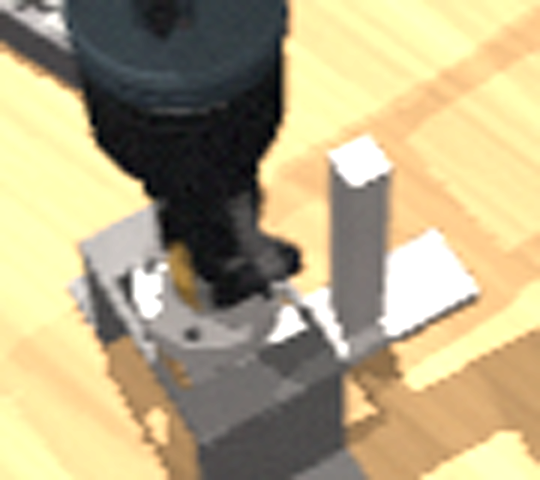

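The bush is held: it moved up with the pads at constant width. Lifting clear and going to the dish.

>>> send_rows --targets '[{"x": 0,"y": -4,"z": 0,"ax": 0,"ay": 0,"az": 0},{"x": 0,"y": -8,"z": 0,"ax": 0,"ay": 0,"az": 0},{"x": 0,"y": -10,"z": 0,"ax": 0,"ay": 0,"az": 0},{"x": 0,"y": -8,"z": 0,"ax": 0,"ay": 0,"az": 0},{"x": 10,"y": 0,"z": 3,"ax": 0,"ay": 0,"az": 0},{"x": 20,"y": 0,"z": 6,"ax": 0,"ay": 0,"az": 0},{"x": 30,"y": 0,"z": 10,"ax": 0,"ay": 0,"az": 0},{"x": 35,"y": 0,"z": 11,"ax": 0,"ay": 0,"az": 0}]'

```text
time_s: 28.5
tcp_pos: [0.599, -0.1143, 0.1802]
tool_rot: [-1.055, 1.424, -1.424]
wrist_force: [0.7, 0.5, -1.7]
gripper_width: 0.0266
```

>>> send_rows --targets '[{"x": 35,"y": 0,"z": 11,"ax": 0,"ay": 0,"az": 0},{"x": 35,"y": 0,"z": 11,"ax": 0,"ay": 0,"az": 0},{"x": 35,"y": 0,"z": 11,"ax": 0,"ay": 0,"az": 0},{"x": 28,"y": 0,"z": 9,"ax": 0,"ay": 0,"az": 0},{"x": 16,"y": 0,"z": 5,"ax": 0,"ay": 0,"az": 0},{"x": 7,"y": 0,"z": 3,"ax": 0,"ay": 0,"az": 0},{"x": 0,"y": 0,"z": 0,"ax": 0,"ay": 0,"az": 0},{"x": 0,"y": 0,"z": 0,"ax": 0,"ay": 0,"az": 0}]'

```text
time_s: 29.5
tcp_pos: [0.6018, -0.275, 0.1807]
tool_rot: [-1.055, 1.424, -1.423]
wrist_force: [-0.5, 0.8, -0.9]
gripper_width: 0.0266
```

```bash
python3 - <<'E'
from h import *
show();plan((.602,-.2767,.0415),-107)
E
```

```text
t 29.5 tcp [ 0.6018 -0.275   0.1807] yaw -106.90977722211281 y [-0.0003  0.0006 -1.    ] F [-0.5221  0.8167 -0.9095] M [-0.0046 -0.0562 -0.057 ] w 0.02656998595546952 q [-0.597   0.5078  1.3436  0.0003  1.2907  1.2688]
turn [ 0.0004  0.0016 -0.0005] shift mm [  1.5828 139.1739   0.7239]
```

>>> send_rows --targets '[{"x": 1.5,"y": 12,"z": 0.5,"ax": 0,"ay": 0,"az": 0},{"x": 0,"y": 20,"z": 0,"ax": 0,"ay": 0,"az": 0},{"x": 0,"y": 26,"z": 0,"ax": 0,"ay": 0,"az": 0},{"x": 0,"y": 26,"z": 0,"ax": 0,"ay": 0,"az": 0},{"x": 0,"y": 22,"z": 0,"ax": 0,"ay": 0,"az": 0},{"x": 0,"y": 15,"z": 0,"ax": 0,"ay": 0,"az": 0},{"x": 0,"y": 9,"z": 0,"ax": 0,"ay": 0,"az": 0},{"x": 0,"y": 3,"z": 0,"ax": 0,"ay": 0,"az": 0}]'

```text
time_s: 30.5
tcp_pos: [0.6018, -0.2775, 0.0474]
tool_rot: [-1.055, 1.424, -1.424]
wrist_force: [-0.2, -0.8, -1.1]
gripper_width: 0.0269
```

>>> send_rows --targets '[{"x": 0,"y": 1,"z": 0,"ax": 0,"ay": 0,"az": 0},{"x": 0,"y": 1,"z": 0,"ax": 0,"ay": 0,"az": 0},{"x": 0,"y": 1,"z": 0,"ax": 0,"ay": 0,"az": 0},{"x": 0,"y": 1,"z": 0,"ax": 0,"ay": 0,"az": 0},{"x": 0,"y": 1,"z": 0,"ax": 0,"ay": 0,"az": 0},{"x": 0,"y": 1,"z": 0,"ax": 0,"ay": 0,"az": 0},{"x": 0,"y": 0,"z": 0,"ax": 0,"ay": 0,"az": 0},{"x": 0,"y": 0,"z": 0,"ax": 0,"ay": 0,"az": 0}]'

```text
time_s: 31.5
tcp_pos: [0.6018, -0.2776, 0.0417]
tool_rot: [-1.054, 1.424, -1.424]
wrist_force: [0.5, -0.8, -1.2]
gripper_width: 0.0263
```

Continue down by small steps until the floor is felt.

>>> send_rows --targets '[{"x": 0,"y": 0.5,"z": 0,"ax": 0,"ay": 0,"az": 0},{"x": 0,"y": 0.5,"z": 0,"ax": 0,"ay": 0,"az": 0},{"x": 0,"y": 0.5,"z": 0,"ax": 0,"ay": 0,"az": 0},{"x": 0,"y": 0.5,"z": 0,"ax": 0,"ay": 0,"az": 0},{"x": 0,"y": 0.4,"z": 0,"ax": 0,"ay": 0,"az": 0},{"x": 0,"y": 0,"z": 0,"ax": 0,"ay": 0,"az": 0},{"x": 0,"y": 0,"z": 0,"ax": 0,"ay": 0,"az": 0},{"x": 0,"y": 0,"z": 0,"ax": 0,"ay": 0,"az": 0}]'

```text
time_s: 32.5
tcp_pos: [0.6017, -0.2776, 0.04]
tool_rot: [-1.054, 1.424, -1.424]
wrist_force: [-3.6, 0.7, 5.1]
gripper_width: 0.0265
```

Contact with the floor at +6 N. Releasing and rising.

>>> send_rows --targets '[{"x": 0,"y": 0,"z": 0,"ax": 0,"ay": 0,"az": 0},{"x": 0,"y": 0,"z": 0,"ax": 0,"ay": 0,"az": 0},{"x": 0,"y": 0,"z": 0,"ax": 0,"ay": 0,"az": 0},{"x": 0,"y": 0,"z": 0,"ax": 0,"ay": 0,"az": 0},{"x": 0,"y": 0,"z": 0,"ax": 0,"ay": 0,"az": 0},{"x": 0,"y": 0,"z": 0,"ax": 0,"ay": 0,"az": 0},{"x": 0,"y": 0,"z": 0,"ax": 0,"ay": 0,"az": 0},{"x": 0,"y": 0,"z": 0,"ax": 0,"ay": 0,"az": 0}]' --claw 55

```text
time_s: 33.5
tcp_pos: [0.6018, -0.2776, 0.0393]
tool_rot: [-1.054, 1.424, -1.424]
wrist_force: [0.4, -0.6, 0.9]
gripper_width: 0.0469
```

>>> send_rows --targets '[{"x": 0,"y": -5,"z": 0,"ax": 0,"ay": 0,"az": 0},{"x": 0,"y": -12,"z": 0,"ax": 0,"ay": 0,"az": 0},{"x": 0,"y": -20,"z": 0,"ax": 0,"ay": 0,"az": 0},{"x": 0,"y": -30,"z": 0,"ax": 0,"ay": 0,"az": 0},{"x": 0,"y": -35,"z": 0,"ax": 0,"ay": 0,"az": 0},{"x": 0,"y": -30,"z": 0,"ax": 0,"ay": 0,"az": 0},{"x": 0,"y": -15,"z": 0,"ax": 0,"ay": 0,"az": 0},{"x": 0,"y": 0,"z": 0,"ax": 0,"ay": 0,"az": 0}]'

```text
time_s: 34.5
tcp_pos: [0.6023, -0.278, 0.1878]
tool_rot: [-1.053, 1.421, -1.426]
wrist_force: [0.1, -0.2, -1.3]
gripper_width: 0.047
```

```bash
python3 - <<'E'
from h import *
from plant import capture
show()
im=capture("scene");cv2.imwrite("pics/s8.png",np.clip(cv2.resize(im[150:310,130:330],None,fx=3.7,fy=3.7,interpolation=2)*1.6,0,255).astype(np.uint8))
E
```

```text
t 34.5 tcp [ 0.6023 -0.278   0.1878] yaw -106.96636390537924 y [ 0.0023 -0.0016 -1.    ] F [ 0.0922 -0.2042 -1.2599] M [-0.0046  0.0136 -0.0069] w 0.046953724324572226 q [-0.6002  0.5035  1.3326 -0.      1.3027  1.2667]
```

View pics/s8.png

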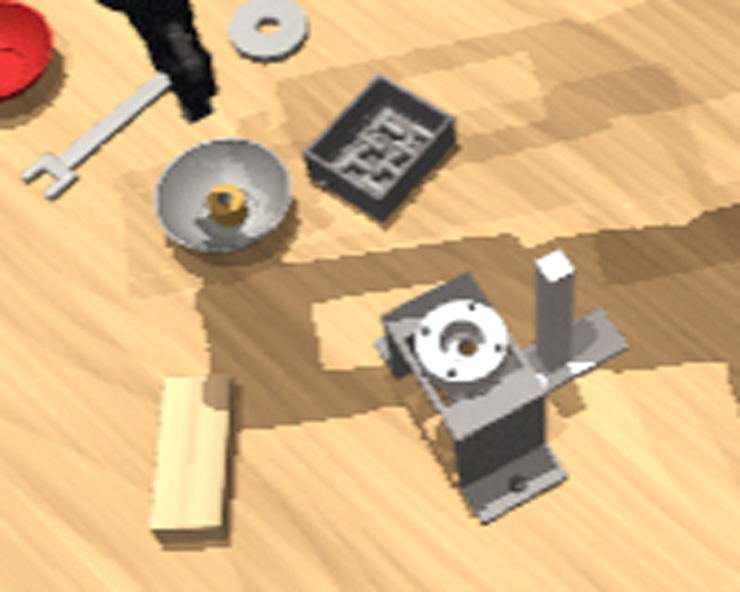

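The bush sits upright in the middle of the grey dish (crop (228,205)). The pocket is empty at (460,345), the drift stands upright at (555,310), and the arm is clear. Handing in.

```bash
python3 -c "
from plant import job
print(job.finish_job())"
```

```text
the job is handed in; nothing more can be done
None
```

The bush is out of its pocket and sitting upright in the grey dish, and the drift is back on its foot under the cap. I handed the job in at about 34.5 s.

- **Feeling for the hole:** I probed the cap floor at about 11 N. The fourth probe, about 5.5 mm from the middle towards the handle, went through.
- **Pushing the bush:** The push took about 7 N, and the bush ended an estimated 8–9 mm proud, a little under the 1 cm asked for.
- **Setting the bush down:** The first grip on the bush caught only its top edge (opening 24.8 mm), so I reopened, went 3 mm lower and gripped again. The second opening read 26.6 mm, still under the bush's 30 mm, but the grip held. I lowered the bush until it touched the dish floor at about 6 N, then released it.

The last picture shows the bush near the middle of the dish, the pocket empty, the drift upright, the nearby bystanders undisturbed and the gripper clear. I did not measure the drift's tilt or the bush's position in the dish at the end, and I did not look again at the grease tin, wheel, collar and hammer. The arm kept away from them.

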